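Trip the guarded tile press

ROBOT

A 6-joint arm with a two-finger parallel gripper is mounted at the origin on the work surface. World frame = base frame: x ahead of the robot, y to its left, z up, the work surface at z = 0. Lengths are in m, angles in degrees, forces in N, time in s.
With the tool pointing down it reaches from about 0.4 to 0.825 m from the base axis. Payload 7 kg.
Tool frame: the origin (TCP) lies at the very end of the fingers, on their centre line; the grasp point (between the pads) lies 19 mm behind it (r.grasp_offset is the z of the grasp point in the tool frame, in m); z points along the fingers, y is the direction in which the jaws open and shut (so a half turn about z gives the same grasp; the last joint's range is limited). The gripper opens to 88 mm and grips with 3 to 60 N. Pads are 19 mm wide; open, the fingers measure 130 mm over their backs; the gripper's body (78 mm by 193 mm) begins 47 mm behind the grasp point.
Start: joints at [-49.097, 20.546, 0.682, 0, -70.136, -16.507], TCP at [0.279, -0.615, 0.227] pointing down, gripper open.
Joint ranges: [-176.03, 176.03], [-82.01, 121.73], [-58.28, 71.71], [-173.87, 95.51], [-174.79, -0.11], [-173.66, 173.66]. Speed limits (degrees/s): [136.94, 136.94, 172.46, 180, 180, 180].

INTERFACE

Orientations are given as [roll, pitch, yaw] about the fixed x, y, z axes, in that order (R = Rz(yaw) Ry(pitch) Rx(roll)).
In Python, from plant import r, capture, calibration, order gives the robot as it stands.
- The arm moves only by the tool servo_tool, never from a script. Its arguments are lists of equal length, an entry for each row: "grip": the closure, from -1 (fully open) to 1 (shut), so that 0 is half open; "translation": the shift along the tool's x, y, z in m, a list of three; "turn": the turn about the tool's z in rad. A call has 1 to 10 rows; each row is the pose to reach, as a shift and turn from the pose commanded when the call began, along the tool's axes at that moment; what a row does not reach only later rows make up. A row lasts 1/12 s, in which the tool goes at most 41.7 mm and 7.16 degrees, less where a joint would pass 70% of its speed; a pose out of reach is approached as far as the arm can. A call with a gripper value outside its range is refused whole. The fingers move at their own pace and stop on an object; "newtons" is the grip in N (left out, the last holds). Time passes only in rows, so rows that repeat a pose let the fingers close. It gives the time, the measured TCP pose, the force and the opening at its end, in the units of the state.
- r.get_state(): the state, without advancing time (a new reading comes with each control period).
- capture(name): name is "scene" or "top"; returns (picture, depth): 400x640x3 uint8, blue, green, red; 400x640 float32, m along the optical axis (not along the pixel's ray), 0 where there is no reading.
- calibration(name): a dict with "fx", "fy", "cx", "cy" (pixels), "view" (4x4, takes a point from world to camera coordinates). Camera axes: x right, y up, looking along -z (the intrinsics and any distortion apply to the point x, -y, -z); pixel columns grow to the right and rows downward; lengths in m; the calibration is good to about 2 mm. A picture is of the moment at which its call begins. calibration takes no time and is no camera call.
- order.close_job(): hands the job in, once; it reports no verdict.
The state is a dict: "time_s": time; "joints": joint angles; "qd": joint speeds; "joint_torque": joint torques, N m; "tcp_pos": TCP position; "eef_rot": TCP orientation; "contact_force": force on the tool from outside, world axes, zero at the start; "moment": the same for the moment, N m; "gripper_width": finger opening in m.
Only numpy, scipy, OpenCV 4.12 (cv2) and the standard library are available. Lean on these libraries where they do the work, as an engineer would, in place of code of your own. Each camera call takes 0.05 s, during which the arm holds its last target.

TASK

Get the bench tile press ready and trip it: first push the mould carriage all the way home under the press head with your fingers. Then reach down through the guard window that has the flat square paddle under it and press that trip lever fully down, without touching the guard. Leave the round-ended lock lever and everything standing around the press alone.

Things in the scene. Friction and masses are not known exactly. Their poses are not given: they have to be found in the camera images.
- guard: Grey sheet-metal box fixed to the table, not to be touched. Origin on the table; x points away from the robot (turned up to 0.2 rad either way), y left, z up. In this frame it spans x -110 to 90, y -250 to 40, z 0 to 130 mm. Its flat top, 4 mm thick, has two equal windows, 80 mm along x by 90 mm along y, with a 30 mm strip between.
- press: Press fixed left of the guard; same origin and axes as the guard. Its low bed with the carriage track spans x -190 to 230, y 85 to 215 mm, rails 24 mm high, track centre y = 150 mm. Green press head over x 40 to 200 mm, 200 mm high; column x 180 to 230 mm, 212 mm high. The carriage runs along +x under the head.
- window_left (a point): Centre of the left (+y) window of the guard, level with the guard's top face, 130 mm above the table. Axes as the guard's.
- window_right (a point): Centre of the right (-y) window of the guard, level with the guard's top face. Axes as the guard's.
- trip_paddle (a point): Centre of the top face of the trip lever's flat square black paddle (40 mm along x, 44 mm along y, 12 mm thick). It lies under the left or the right window (varies), within 10 mm of the window's centre, about 20 mm below the guard's top face when up, 18 mm lower when fully down. Its pivot is 90 mm behind it (+x).
- trip_lever (a joint): Angle of the trip lever, rad: 0 up, 0.200 fully down against its stop; starts at 0 to 0.03. A press of about 5 N at the paddle moves it and it stays where it is left.
- lock_ball (a point): Top of the round black ball (28 mm diameter) on the end of the lock lever under the other window, about 20 mm below the guard's top. Leave it alone.
- lock_lever (a joint): Angle of the lock lever, rad: 0 up, 0.200 fully down; starts at 0 and must stay there.
- carriage_tab (a point): Middle of the top edge of the push face of the carriage's upright aluminium tab, at its end nearest the robot, 68 mm above the table. The tab is 100 mm wide (y), 8 mm thick (+x of this face); the face reaches down to 16 mm above the table. Axes as the guard's. A white plaster mould 96 mm square is fixed on the carriage 145 mm beyond, 56 mm above the table.
- carriage (a joint): Travel of the carriage, m: 0 fully drawn out towards the robot, 0.090 home against its stop under the press head; starts at 0 to 0.035. About 4 N moves it and it stays where it is left.
- brush: Loose brush with a handle lying in front of the guard, among the work; leave alone.
- cup: Loose terracotta cup, 72 mm across, 75 mm high, left of the press; origin under its centre; leave alone.
- glaze_jar: Loose lidded white jar, 64 mm across, 85 mm high, right of the guard; origin under its centre; leave alone.
- rib: Loose flat wooden rib, 100 x 55 x 8 mm, lying in front of the guard beside the track; origin under its centre; leave alone.
- bowl: Loose terracotta bowl, 120 mm across, 50 mm high, on the right; leave alone.
- bisque_tile: Loose fired tile, 80 x 80 x 12 mm, on the left; leave alone.
- wood_block: Loose wooden block, 70 x 50 x 35 mm, near left; leave alone.

How it is judged:
By the outcome, as a careful person would: the job done as asked, in the order asked, and still so for the second after the job is handed in, with the robot touching nothing.
It also fails if it takes over 43 s, if anything falls off the work surface, if the arm or the gripper's body presses on something with over 40 N, if the wrist force passes 120 N, or if a joint passes its speed limit or range.

## Working session

There is one attempt and no reset: what is moved stays moved. The work goes in short steps, Python scripts to look and compute and a tool call to move; the robot and the scene stay as the last step left them, time stands still between calls to the robot, and variables do not carry over. Pictures are saved under pics/ and viewed, and the job is handed in when it is done.

Besides the shell and the picture viewer there is one more tool, called as name(argument=value, ...), one argument or row to a line, values as JSON. servo_tool: Moves the arm, as the interface text tells. Its arguments: {"type":"object","properties":{"grip":{"type":"array","items":{"type":"number"}},"translation":{"type":"array","items":{"type":"array","items":{"type":"number"}}},"turn":{"type":"array","items":{"type":"number"}},"newtons":{"type":"number"}},"required":["grip","translation","turn"]}

```bash
ls; mkdir -p pics; python3 - <<'E'
from plant import r,capture,calibration
import cv2,numpy as np
for n in("scene","top"):
    p,d=capture(n); cv2.imwrite(f"pics/{n}0.png",p); np.save(f"{n}0.npy",d); c=calibration(n); print(n,c)
print(r.get_state())
E
```

```text
pics
scene {'fx': 398.979621682052, 'fy': 398.979621682052, 'cx': 320.7302778934282, 'cy': 196.7804096454377, 'view': array([[ 0.7351528 ,  0.67757141,  0.02115053, -0.457866  ],
       [-0.45398488,  0.46891559,  0.75763837,  0.13520777],
       [ 0.50343629, -0.56658199,  0.65233178, -1.64325186],
       [ 0.        ,  0.        ,  0.        ,  1.        ]])}
top {'fx': 483.6745783351599, 'fy': 483.6745783351599, 'cx': 319.0036071695791, 'cy': 186.17285669776763, 'view': array([[-0.00687078, -0.99965436, -0.02537615,  0.06498044],
       [ 0.99768793, -0.0085687 ,  0.06741939, -0.54688574],
       [-0.06761353, -0.02485426,  0.99740196, -1.51131466],
       [ 0.        ,  0.        ,  0.        ,  1.        ]])}
{'time_s': 0.1, 'joints': array([-4.90974127e+01,  2.05872542e+01,  6.38841895e-01, -1.74751333e-02,
       -7.01370169e+01, -1.65058794e+01]), 'qd': array([-0.00050947,  0.01680682,  0.07369483,  0.0651137 , -0.14426584,
        0.02764282]), 'joint_torque': array([-1.46864400e-03, -5.84161305e+01,  2.93751884e+01,  7.01547414e+00,
        1.02115722e-02, -4.15409863e-05]), 'tcp_pos': array([ 0.27858614, -0.61433874,  0.2257167 ]), 'eef_rot': array([ 1.79913423e+02, -8.52212960e-03, -1.55609235e+02]), 'contact_force': array([-0.46124727,  0.60376596,  0.12261721]), 'moment': array([-0.01641462, -0.01611571, -0.0129433 ]), 'gripper_width': 0.08764949738973576}
```

View pics/scene0.png

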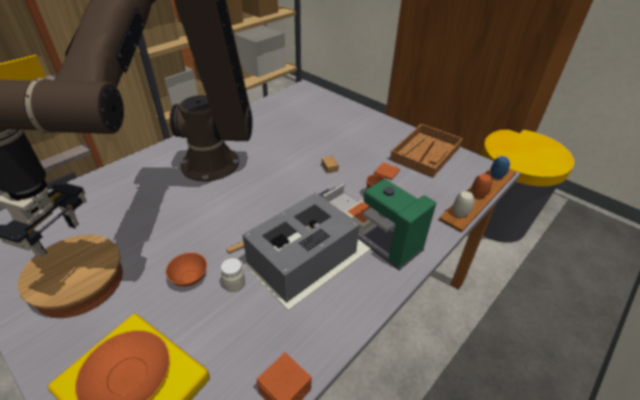

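View pics/top0.png

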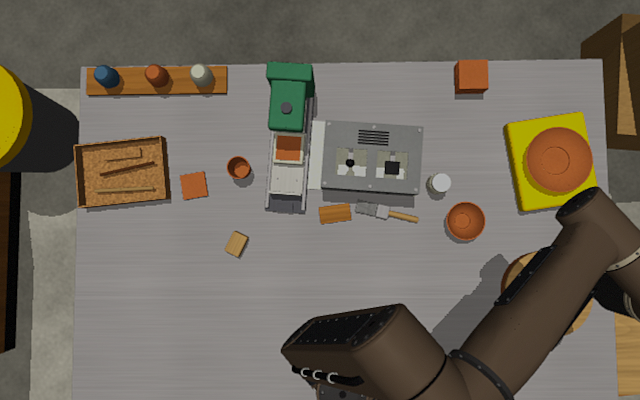

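The top view shows the square paddle in the right window at about (392,168) and the ball in the left one at (350,161). The track and carriage are at about x=290. Next I'll zoom in and fit the guard.

```bash
cat > h.py <<'E'
import numpy as np,cv2
from plant import calibration
def cloud(n,d):
    c=calibration(n); V,U=np.mgrid[0:400,0:640]
    P=np.stack([(U-c['cx'])/c['fx']*d,-(V-c['cy'])/c['fy']*d,-d,np.ones_like(d)],-1)
    W=P@np.linalg.inv(c['view']).T
    W=W[...,:3]; W[d==0]=np.nan; return W
def proj(n,p):
    c=calibration(n); q=c['view']@np.r_[p,1]
    return c['cx']+c['fx']*q[0]/-q[2], c['cy']-c['fy']*q[1]/-q[2]
E
python3 - <<'E'
from h import *
im=cv2.imread('pics/top0.png')
cv2.imwrite('pics/topz.png',cv2.resize(im[55:225,260:460],(800,680))[:600] if 0 else cv2.resize(im[55:225,255:455],(700,595),interpolation=cv2.INTER_CUBIC))
im=cv2.imread('pics/scene0.png')
cv2.imwrite('pics/scz.png',cv2.resize(im[165:315,220:440],(792,540),interpolation=cv2.INTER_CUBIC))
d=np.load('top0.npy');W=cloud('top',d)
Z=W[...,2]; print(np.round(np.nanmedian(Z[240:260,150:220]),4))
m=(np.abs(Z-.130)<.006); m[:,:315]=0;m[:,430:]=0;m[:115]=0;m[205:]=0
m=m.astype(np.uint8)
P=W[m>0]; print(len(P),P[:,2].mean())
# rectangle
hull=P[:,:2].astype(np.float32); print(cv2.minAreaRect(hull))
for v in range(140,186,3): print(v,' '.join('%3d'%(1000*Z[v,u]) for u in range(318,428,3)))
E
```

```text
0.0009
4693 0.1309157205552196
((0.6260709166526794, -0.0989672988653183), (0.2904476225376129, 0.20127032697200775), 85.44070434570312)
140   6   7 128 126 130 131 132 131 132 128 133 130 127 130 131 126 128 132 130 128 129 131 134 131 127 130 130 130 131 132 133 137 135 129 132   1   8
143  11   4 128 130 129 130 129 132 133 129 133 130 133 135 132 131 135 133 133 136 134 134 136 133 134 130 128 126 127 127 134 129 133 133 132   4  -1
146   4   1 127 129 130 135 132 130 129 134 126 131 131 132 128 133 128 133 133 134 128 130 132 132 132 126 127 133 126 130 134 126 134 131 129   0  -6
149   2   0 129 128 125 136 133   4   7  10   2 108   6   8 128 134 130 130 134 130 129 129 130 136 135 135 129 129 130 128 129 130 126 132 125   1  -6
152   4   4 132 133 127 133 136  -1   1   6   4 106   6   3   0  10   5 131 123 129   9   8   5   9   5 104   9   1   8 122 133 132 128 132 132   3  -4Traceback (most recent call last):
  File "<stdin>", line 13, in <module>
  File "<stdin>", line 13, in <genexpr>
ValueError: cannot convert float NaN to integer
```

View pics/topz.png

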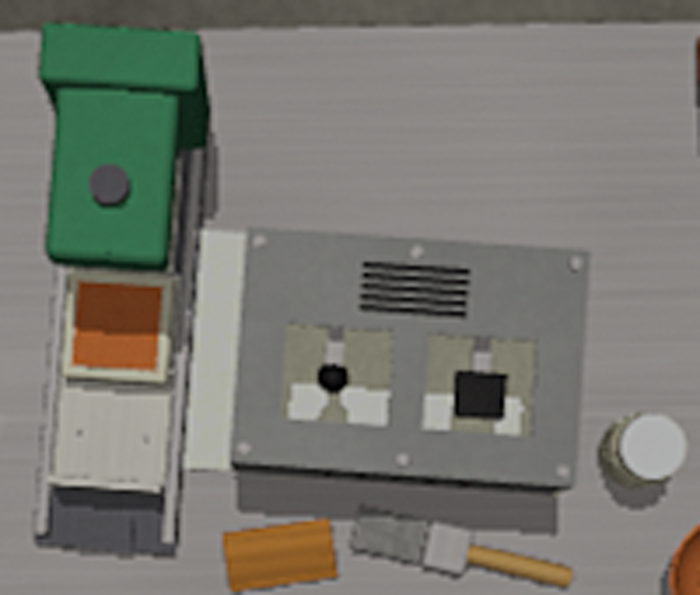

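View pics/scz.png

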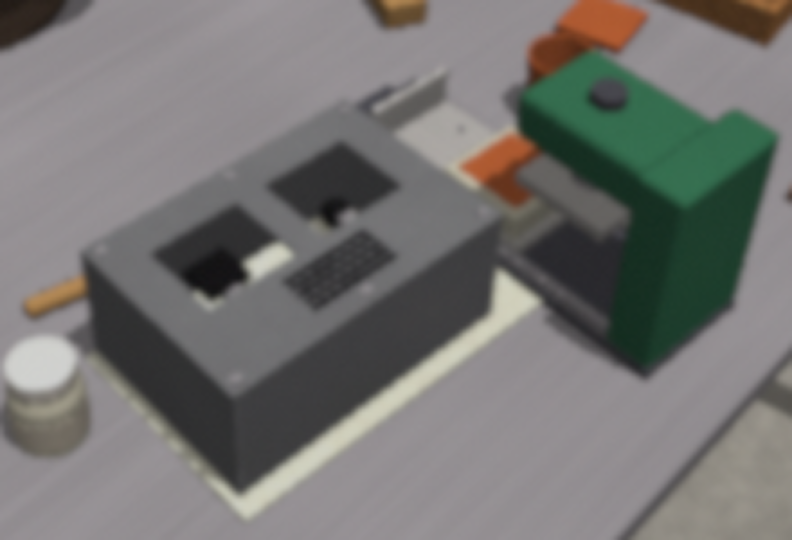

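```bash
cat > fit.py <<'E'
from h import *
from scipy.optimize import minimize
c=calibration('top');Vi=np.linalg.inv(c['view'])
def plane(n,u,v,z):
    c=calibration(n);Vi=np.linalg.inv(c['view'])
    d=np.stack([(u-c['cx'])/c['fx'],-(v-c['cy'])/c['fy'],-np.ones_like(u*1.)],-1)@Vi[:3,:3].T
    o=Vi[:3,3]; t=(z-o[2])/d[...,2]; return o+d*t[...,None]
def run(n,box):
    d=np.load(n+'0.npy');W=cloud(n,d);Z=W[...,2]
    u0,u1,v0,v1=box
    V,U=np.mgrid[v0:v1,u0:u1]; X=plane(n,U,V,.130)
    obs=(np.abs(Z[v0:v1,u0:u1]-.130)<.012).astype(float)
    sg=lambda t:1/(1+np.exp(-t/.0012))
    def model(p):
        cs,sn=np.cos(p[2]),np.sin(p[2]);dx=X[...,0]-p[0];dy=X[...,1]-p[1]
        x=cs*dx+sn*dy;y=-sn*dx+cs*dy
        R=lambda a,b,e,f:sg(np.minimum(np.minimum(x-a,b-x),np.minimum(y-e,f-y)))
        m=R(-.11,.09,-.25,.04)
        # windows
        w=R(p[3]-.04,p[3]+.04,p[4]+.015,p[4]+.105)+R(p[3]-.04,p[3]+.04,p[4]-.105,p[4]-.015)
        return m-w
    if n=='scene': # only top outline/upper window edges matter equally
        pass
    f=lambda p:((model(p)-obs)**2).sum()
    best=None
    for p0 in ([.63,0.006,-.08,-.03,-.105],[.63,0.006,-.06,-.02,-.105]):
        s=minimize(f,p0,method='Nelder-Mead',options=dict(maxiter=4000,xatol=1e-5,fatol=1e-3,initial_simplex=np.array([p0]+[np.array(p0)+.02*np.eye(5)[i] for i in range(5)])))
        if best is None or s.fun<best.fun:best=s
    print(n,best.fun,best.x.round(4)); return best.x
if __name__=='__main__':
    p=run('top',(312,432,112,206))
    R=np.array([[np.cos(p[2]),-np.sin(p[2])],[np.sin(p[2]),np.cos(p[2])]])
    W=lambda x,y:p[:2]+R@[x,y]
    print('win right',W(p[3],p[4]-.06),'left',W(p[3],p[4]+.06))
    im=cv2.imread('pics/top0.png');hsv=im.max(2)
    # paddle: dark blob in right window
    wu,wv=proj('top',[*W(p[3],p[4]-.06),.11]);wu,wv=int(wu),int(wv)
    m=np.zeros(hsv.shape,bool);m[wv-12:wv+13,wu-14:wu+15]=1
    k=(hsv<45)&m; v,u=np.nonzero(k);print('paddle px',u.mean(),v.mean(),k.sum(),u.min(),u.max(),v.min(),v.max())
    q=plane('top',np.array([u.mean()]),np.array([v.mean()]),.108)[0];print('paddle',q, 'rel guard',R.T@(q[:2]-p[:2]))
    D=np.load('top0.npy');C=cloud('top',D);print('paddle z',np.nanmedian(C[...,2][k]))
    # tab
    for n in('top','scene'):
        D=np.load(n+'0.npy');C=cloud(n,D);G=(C[...,:2]-p[:2])@R; 
        s=(np.abs(G[...,1]-.15)<.06)&(G[...,0]<.0)&(G[...,0]>-.2)&(C[...,2]>.055)&(C[...,2]<.08)
        print(n,s.sum(), 'x pct',np.percentile(G[...,0][s],[2,10,50,90,98]).round(3),'y',np.percentile(G[...,1][s],[2,50,98]).round(3))
        im=cv2.imread(f'pics/{n}0.png')
        for x in(-.11,.09):
            for y in(-.25,.04):
                a=proj(n,[*W(x,y),.13]);cv2.circle(im,(int(round(a[0])),int(round(a[1]))),1,(0,0,255),-1)
        for sx in(-1,1):
          for yy in(-.105,-.015,.015,.105):
            a=proj(n,[*W(p[3]+sx*.04,p[4]+yy),.13]);cv2.circle(im,(int(round(a[0])),int(round(a[1]))),0,(0,255,0),-1)
        for x,y,z in((-.19,.085,.024),(-.19,.215,.024),(.04,.15,.2),(-.19,.15,0.0)):
            a=proj(n,[*W(x,y),z]);cv2.circle(im,(int(round(a[0])),int(round(a[1]))),0,(255,0,255),-1)
        b=im[55:225,255:455] if n=='top' else im[165:315,220:440]
        cv2.imwrite(f'pics/{n}_ov.png',cv2.resize(b,None,fx=3.5,fy=3.5,interpolation=cv2.INTER_NEAREST))
E
python3 fit.py
```

```text
top 111.65598814980282 [ 0.6442  0.005  -0.0818 -0.0299 -0.1048]
win right [ 0.60094238 -0.15682501] left [ 0.61075129 -0.03722658]
paddle px 391.4508670520231 167.31791907514452 173 385 399 161 173
paddle [ 0.59576505 -0.15759265  0.108     ] rel guard [-0.03496768 -0.16599882]
paddle z 0.1088092417227422
top 381 x pct [-0.136 -0.134 -0.026 -0.006 -0.002] y [0.104 0.149 0.195]
scene 263 x pct [-0.134 -0.13  -0.028 -0.006 -0.002] y [0.106 0.149 0.197]
```

View pics/top_ov.png

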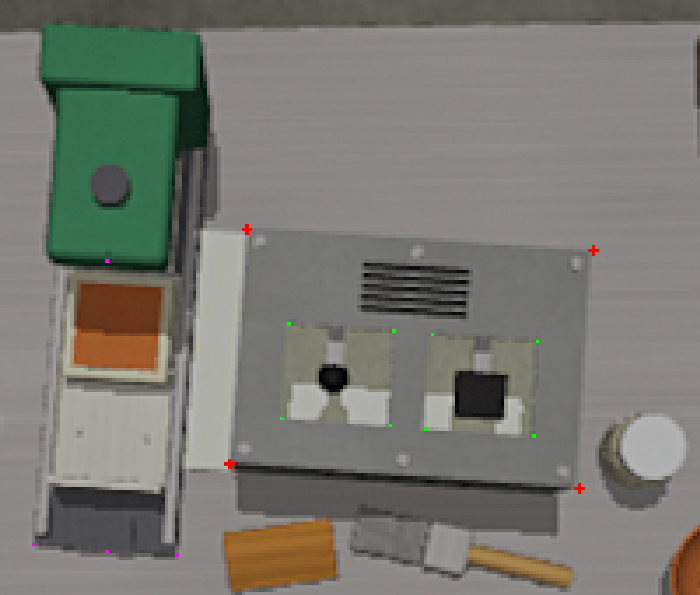

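View pics/scene_ov.png

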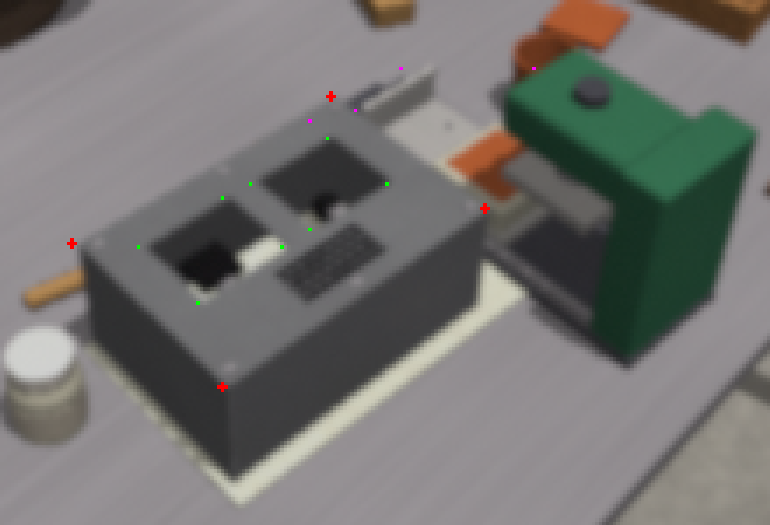

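```bash
python3 - <<'E'
import numpy as np
p=[.6442,.005];t=-.0818
R=np.array([[np.cos(t),-np.sin(t)],[np.sin(t),np.cos(t)]])
for a in([-.185,.15],[-.14,.15],[-.06,.15],[-.035,-.166]): print(a,p+R@a, np.linalg.norm(p+R@a))
y=np.radians(-155.609);T=lambda d:np.array([np.cos(y)*d[0]+np.sin(y)*d[1], np.sin(y)*d[0]-np.cos(y)*d[1]])
for a in([-.18,.15],[-.19,.15]):print('shift',T(p+R@a-np.array([.2786,-.6145])))
print('turn',np.radians(-155.609-(-180+np.degrees(t))))
E
```

```text
[-0.185, 0.15] [0.47207492 0.16961457] 0.5016211986924959
[-0.14, 0.15] [0.51692445 0.16593767] 0.5429053267319021
[-0.06, 0.15] [0.59665695 0.15940097] 0.6175825282865881
[-0.035, -0.166] [ 0.59575337 -0.15758513] 0.6162427687282904
shift [-0.50438583  0.63180355]
shift [-0.49564622  0.63666351]
turn 0.5075032578539369
```

```bash
python3 - <<'E'
from h import *
import numpy as np
print(calibration('scene').keys())
p=[.6442,.005];t=-.0818
R=np.array([[np.cos(t),-np.sin(t)],[np.sin(t),np.cos(t)]])
D=np.load('scene0.npy');C=cloud('scene',D)
m=(abs(C[...,2]-.13)<.01);m[:,:240]=0;m[:,372:]=0;m[:180]=0;m[290:]=0
P=C[m];print(m.sum(),P[:,2].mean(),cv2.minAreaRect(P[:,:2].astype(np.float32)))
im=cv2.imread('pics/scene0.png');im[m]=(0,0,255)
cv2.imwrite('pics/scm.png',cv2.resize(im[165:315,220:440],None,fx=3.5,fy=3.5,interpolation=cv2.INTER_NEAREST))
D=np.load('top0.npy');C=cloud('top',D)
m=(abs(C[...,2]-.13)<.01);m[:,:315]=0;m[:,430:]=0;m[:110]=0;m[206:]=0
im=cv2.imread('pics/top0.png');im[m]=(0,0,255)
cv2.imwrite('pics/topm.png',cv2.resize(im[55:225,255:455],None,fx=3.5,fy=3.5,interpolation=cv2.INTER_NEAREST))
E
```

```text
dict_keys(['fx', 'fy', 'cx', 'cy', 'view'])
3937 0.13071174769695632 ((0.6280033588409424, -0.09420840442180634), (0.2942386567592621, 0.2045026421546936), 85.33478546142578)
```

View pics/scm.png

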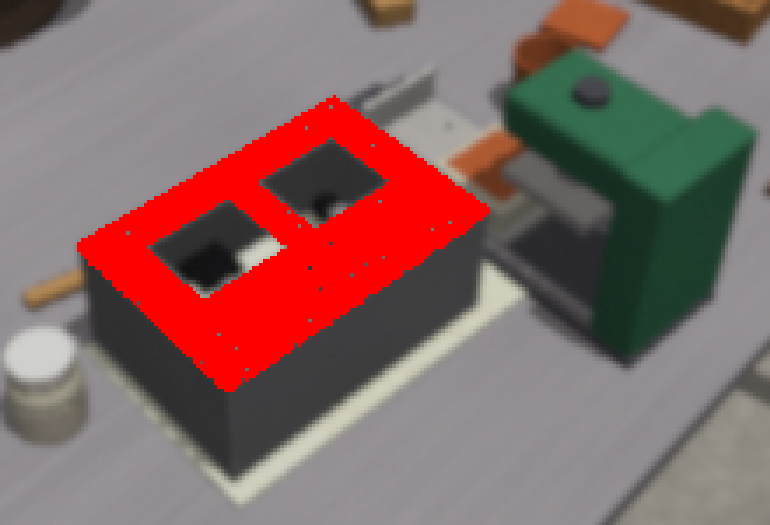

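View pics/topm.png

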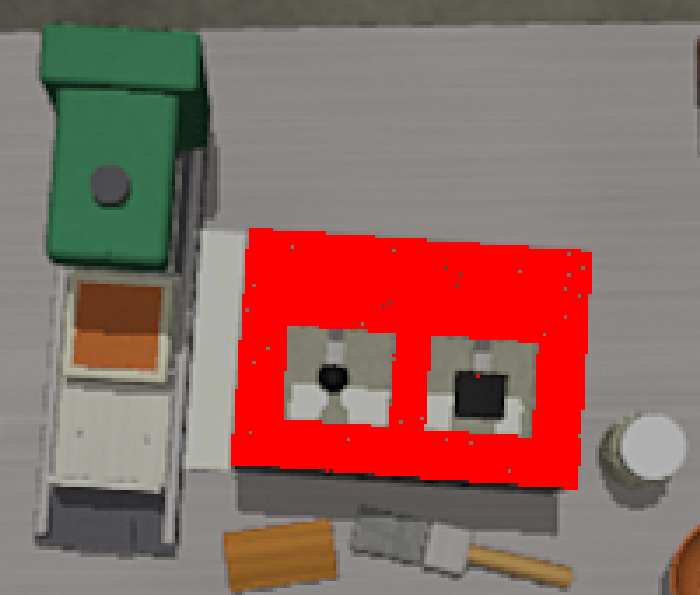

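The two cameras agree to within about 5 mm. The paddle is under the right window. I'll move to the front of the carriage tab, with fingers shut and the jaw axis across the track.

servo_tool(
  grip=[1,1,1,1,1,1,1,1,1,1],
  translation=[
    [-0.025,0.031,0],
    [-0.05,0.062,0],
    [-0.075,0.093,0],
    [-0.1,0.124,0],
    [-0.125,0.155,0],
    [-0.15,0.186,0],
    [-0.175,0.217,0],
    [-0.2,0.248,0],
    [-0.225,0.279,0],
    [-0.25,0.31,0],
  ],
  turn=[0.06,0.12,0.18,0.24,0.3,0.36,0.42,0.48,0.5075,0.5075],
  newtons=30,
)

```text
time_s: 0.93
tcp_pos: [0.3782, -0.2273, 0.2265]
eef_rot: [180.0, 0.0, 175.2]
contact_force: [1.6, 0.3, 0.3]
gripper_width: 0.0262
```

servo_tool(
  grip=[1,1,1,1,1,1,1,1,1,1],
  translation=[
    [-0.007,0.04,0],
    [-0.014,0.08,0],
    [-0.021,0.12,0],
    [-0.028,0.16,0],
    [-0.035,0.2,0],
    [-0.042,0.24,0],
    [-0.049,0.28,0],
    [-0.056,0.32,0],
    [-0.063,0.36,0],
    [-0.066,0.4,0],
  ],
  turn=[0,0,0,0,0,0,0,0,0,0],
)

```text
time_s: 1.77
tcp_pos: [0.477, 0.1663, 0.2265]
eef_rot: [-180.0, 0.0, 175.3]
contact_force: [2.0, -0.2, 0.7]
gripper_width: 0.0005
```

```bash
cat > st.py <<'E'
from plant import r
import numpy as np
s=r.get_state();print({k:np.round(s[k],3).tolist() for k in('time_s','tcp_pos','eef_rot','contact_force','gripper_width','joints')})
p=np.array([.6452,.007]);t=-.0818
R=np.array([[np.cos(t),-np.sin(t)],[np.sin(t),np.cos(t)]])
print('in guard',(R.T@(s['tcp_pos'][:2]-p)).round(4), s['tcp_pos'][2].round(4))
y=np.radians(s['eef_rot'][2]);
for nm,q in(('front',p+R@[-.182,.150]),('paddle',[.597,-.156])):
    d=np.array(q)-s['tcp_pos'][:2];print(nm,'tool shift',np.round([np.cos(y)*d[0]+np.sin(y)*d[1], np.sin(y)*d[0]-np.cos(y)*d[1]],4))
E
python3 st.py; python3 - <<'E'
from plant import capture
import cv2
p,d=capture("top");cv2.imwrite("pics/t1.png",cv2.resize(p[55:255,205:455],None,fx=3,fy=3))
p,d=capture("scene");cv2.imwrite("pics/s1.png",cv2.resize(p[65:315,180:480],None,fx=2.4,fy=2.4))
E
```

```text
{'time_s': 1.767, 'tcp_pos': [0.477, 0.166, 0.226], 'eef_rot': [-179.997, 0.005, 175.34], 'contact_force': [2.048, -0.156, 0.666], 'gripper_width': 0.0, 'joints': [41.537, 4.413, -20.344, 0.006, -65.242, -136.2]}
in guard [-0.1807  0.145 ] 0.2265
front tool shift [0.0013 0.005 ]
paddle tool shift [-0.1458 -0.3115]
```

View pics/s1.png

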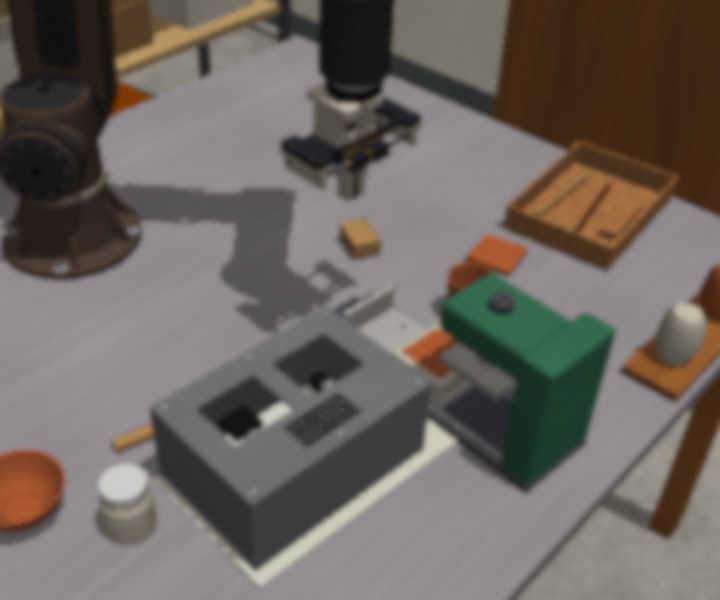

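View pics/t1.png

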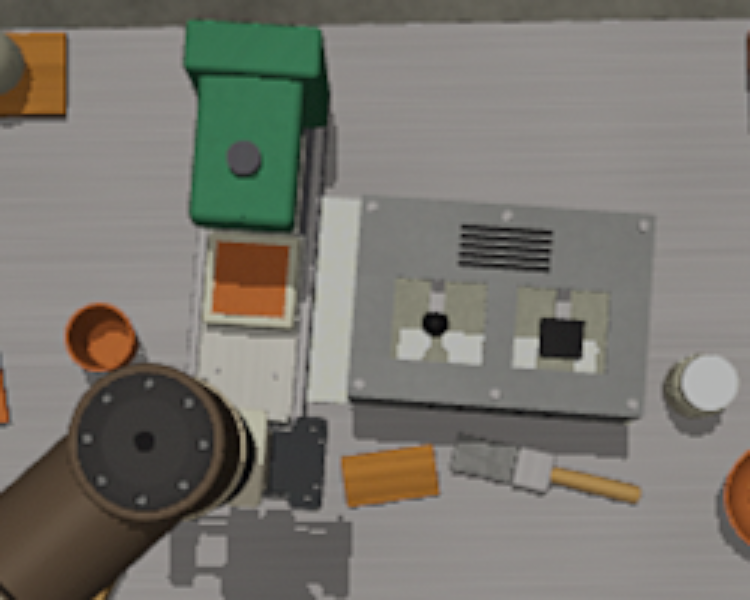

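servo_tool(
  grip=[1,1,1,1,1,1,1,1],
  translation=[
    [0,0.012,0.03],
    [0,0.012,0.06],
    [0,0.012,0.09],
    [0,0.012,0.12],
    [0,0.012,0.15],
    [0,0.012,0.17],
    [0,0.012,0.177],
    [0,0.012,0.177],
  ],
  turn=[0,0,0,0,0,0,0,0],
)

```text
time_s: 2.53
tcp_pos: [0.4767, 0.1749, 0.0479]
eef_rot: [-179.8, -0.2, 175.3]
contact_force: [-0.6, 0.2, -0.6]
gripper_width: 0.0002
```

```bash
python3 st.py; python3 - <<'E'
from plant import capture
import cv2
p,d=capture("scene");cv2.imwrite("pics/s2.png",cv2.resize(p[115:315,240:480],None,fx=3,fy=3))
E
```

```text
{'time_s': 2.533, 'tcp_pos': [0.477, 0.175, 0.048], 'eef_rot': [-179.833, -0.165, 175.296], 'contact_force': [-0.587, 0.166, -0.586], 'gripper_width': 0.0, 'joints': [42.333, 16.241, -32.859, -0.011, -41.135, -137.028]}
in guard [-0.1816  0.1536] 0.0479
front tool shift [ 0.0004 -0.0036]
paddle tool shift [-0.147  -0.3199]
```

View pics/s2.png

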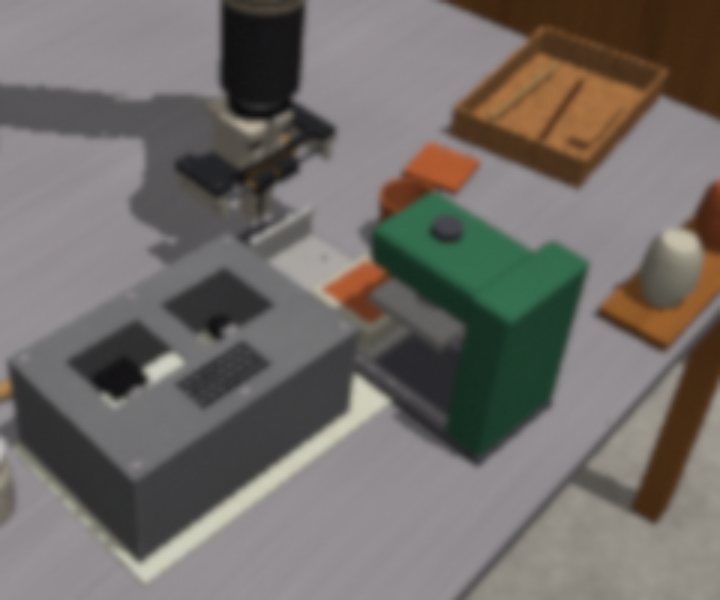

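servo_tool(
  grip=[1,1,1,1,1,1,1,1],
  translation=[
    [-0.01,0.003,0],
    [-0.02,0.003,0],
    [-0.03,0.003,0],
    [-0.037,0.003,0],
    [-0.045,0.003,0],
    [-0.053,0.003,0],
    [-0.061,0.003,0],
    [-0.069,0.003,0],
  ],
  turn=[0,0,0,0,0,0,0,0],
)

```text
time_s: 3.25
tcp_pos: [0.5472, 0.1734, 0.0499]
eef_rot: [180.0, -0.0, 175.3]
contact_force: [-4.7, 2.9, 3.8]
gripper_width: 0.0001
```

```bash
python3 st.py
```

```text
{'time_s': 3.25, 'tcp_pos': [0.547, 0.173, 0.05], 'eef_rot': [179.983, -0.035, 175.291], 'contact_force': [-4.708, 2.914, 3.766], 'gripper_width': 0.0, 'joints': [37.075, 21.187, -24.487, -0.051, -44.34, -131.747]}
in guard [-0.1112  0.1578] 0.0499
front tool shift [ 0.0708 -0.0079]
paddle tool shift [-0.0766 -0.3242]
```

servo_tool(
  grip=[1,1,1,1],
  translation=[
    [-0.006,0,0],
    [-0.011,0,0],
    [-0.016,0,0],
    [-0.02,0,0],
  ],
  turn=[0,0,0,0],
)

```text
time_s: 3.58
tcp_pos: [0.5671, 0.1716, 0.0496]
eef_rot: [-180.0, -0.0, 175.3]
contact_force: [-3.5, 0.7, 3.0]
gripper_width: 0.0005
```

servo_tool(
  grip=[1,1,1],
  translation=[
    [-0.004,0,0],
    [-0.008,0,0],
    [-0.011,0,0],
  ],
  turn=[0,0,0],
)

```text
time_s: 3.83
tcp_pos: [0.578, 0.1707, 0.0496]
eef_rot: [-180.0, -0.0, 175.3]
contact_force: [-4.6, 0.1, 3.1]
gripper_width: 0.0008
```

servo_tool(
  grip=[1,1],
  translation=[
    [-0.004,0,0],
    [-0.007,0,0],
  ],
  turn=[0,0],
)

```text
time_s: 4.0
tcp_pos: [0.5849, 0.1701, 0.0495]
eef_rot: [-180.0, -0.0, 175.3]
contact_force: [-3.6, -0.6, 3.5]
gripper_width: 0.0007
```

servo_tool(
  grip=[1,1],
  translation=[
    [-0.004,0,0],
    [-0.007,0,0],
  ],
  turn=[0,0],
)

```text
time_s: 4.17
tcp_pos: [0.592, 0.1696, 0.0495]
eef_rot: [-180.0, -0.0, 175.3]
contact_force: [-4.3, -0.1, 3.5]
gripper_width: 0.0008
```

servo_tool(
  grip=[1,1],
  translation=[
    [-0.003,0,0],
    [-0.006,0,0],
  ],
  turn=[0,0],
)

```text
time_s: 4.33
tcp_pos: [0.5939, 0.1691, 0.0492]
eef_rot: [-179.9, -0.4, 175.3]
contact_force: [-31.6, 11.4, 23.6]
gripper_width: -0.0001
```

Force jumped to 32 N after about 82 mm of travel, which fits the stop. I'll hold briefly, then back off and check by camera.

servo_tool(
  grip=[1,1],
  translation=[
    [0,0,0],
    [0,0,0],
  ],
  turn=[0,0],
)

```text
time_s: 4.5
tcp_pos: [0.5938, 0.1691, 0.0491]
eef_rot: [-179.9, -0.4, 175.3]
contact_force: [-20.3, 5.0, 12.5]
gripper_width: 0.0005
```

servo_tool(
  grip=[1,1,1,1,1,1,1,1,1,1],
  translation=[
    [0.008,0,0],
    [0.02,0,0],
    [0.04,0,0],
    [0.065,0,0],
    [0.085,0,0],
    [0.085,0,-0.03],
    [0.085,0,-0.07],
    [0.085,0,-0.11],
    [0.085,0,-0.15],
    [0.085,0,-0.177],
  ],
  turn=[0,0,0,0,0,0,0,0,0,0],
)

```text
time_s: 5.33
tcp_pos: [0.515, 0.177, 0.2313]
eef_rot: [179.8, 0.3, 175.4]
contact_force: [0.3, 0.2, -0.3]
gripper_width: 0.0004
```

```bash
python3 st.py; python3 - <<'E'
from plant import capture
from h import *
p=np.array([.6442,.005]);t=-.0818
R=np.array([[np.cos(t),-np.sin(t)],[np.sin(t),np.cos(t)]])
for n in('top','scene'):
    im,D=capture(n);C=cloud(n,D);G=(C[...,:2]-p)@R
    s=(np.abs(G[...,1]-.15)<.06)&(G[...,0]<-.02)&(G[...,0]>-.2)&(C[...,2]>.055)&(C[...,2]<.08)
    print(n,s.sum(), np.percentile(G[...,0][s],[2,10,50,90,98]).round(3))
    cv2.imwrite(f'pics/{n}3.png',cv2.resize(im[55:255,205:455] if n=='top' else im[115:315,200:450],None,fx=3,fy=3))
E
```

```text
{'time_s': 5.333, 'tcp_pos': [0.515, 0.177, 0.231], 'eef_rot': [179.804, 0.335, 175.352], 'contact_force': [0.255, 0.155, -0.264], 'gripper_width': 0.0, 'joints': [39.663, 7.836, -15.784, 0.102, -66.004, -134.351]}
in guard [-0.1437  0.1588] 0.2313
front tool shift [ 0.0383 -0.0088]
paddle tool shift [-0.1088 -0.3253]
top 93 [-0.055 -0.055 -0.051 -0.048 -0.047]
scene 97 [-0.054 -0.051 -0.046 -0.044 -0.043]
```

View pics/top3.png

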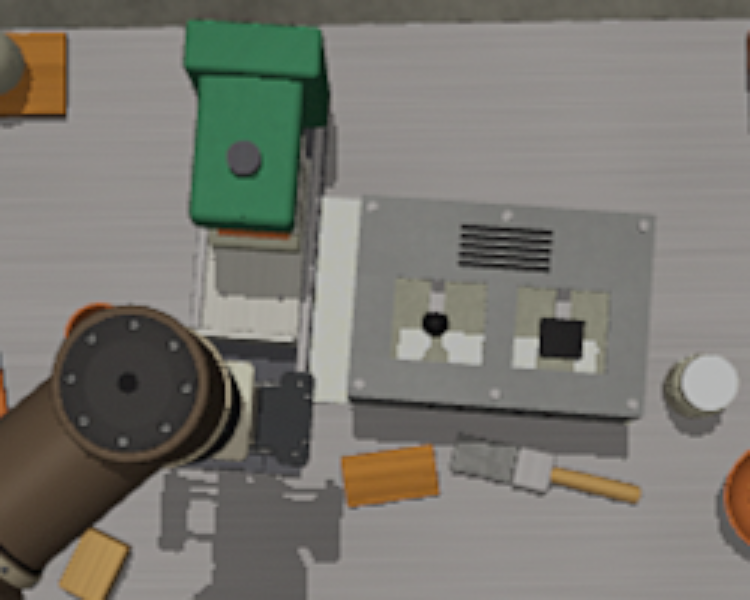

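View pics/scene3.png

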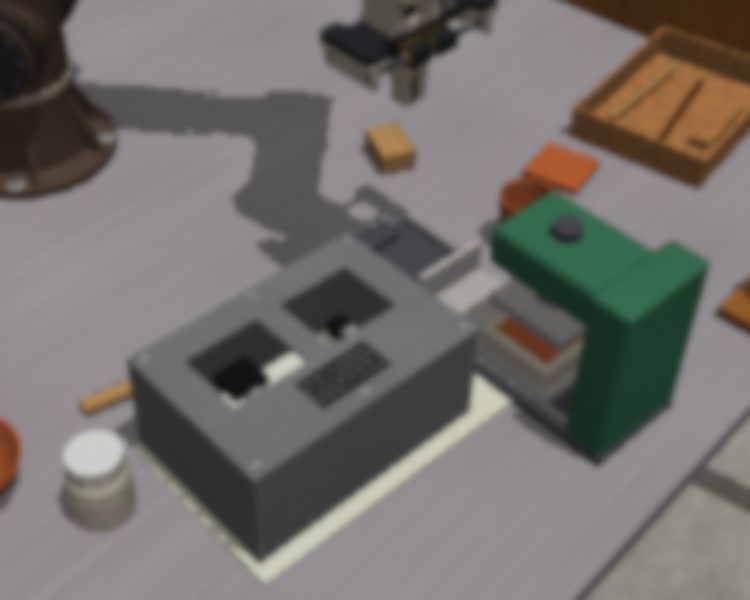

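The carriage is home: the tab face is at -55 mm, both cameras agree, and the mould sits under the head. Now I'll move over the right window.

servo_tool(
  grip=[1,1,1,1,1,1,1,1,1,1],
  translation=[
    [-0.011,-0.035,0],
    [-0.022,-0.07,0],
    [-0.033,-0.105,0],
    [-0.044,-0.14,0],
    [-0.055,-0.175,0],
    [-0.066,-0.21,0],
    [-0.077,-0.245,0],
    [-0.088,-0.28,0],
    [-0.1,-0.315,0],
    [-0.109,-0.325,0],
  ],
  turn=[0,0,0,0,0,0,0,0,0,0],
)

```text
time_s: 6.27
tcp_pos: [0.5958, -0.161, 0.226]
eef_rot: [-179.9, 0.0, 175.2]
contact_force: [0.7, 0.5, -1.0]
gripper_width: 0.0006
```

servo_tool(
  grip=[1,1,1],
  translation=[
    [0,0,0.02],
    [0,0,0.04],
    [0,0,0.04],
  ],
  turn=[0,0,0],
)

```text
time_s: 6.52
tcp_pos: [0.5934, -0.1568, 0.182]
eef_rot: [180.0, -0.3, 175.2]
contact_force: [-0.7, 0.1, -0.5]
gripper_width: 0.0002
```

```bash
python3 st.py; python3 - <<'E'
from plant import capture
from h import *
for n in('top','scene'):
    im,D=capture(n)
    np.save(n+'4.npy',D)
    cv2.imwrite(f'pics/{n}4.png',cv2.resize(im[85:235,290:450] if n=='top' else im[115:315,200:450],None,fx=3 if n=='scene' else 4,fy=3 if n=='scene' else 4))
E
```

```text
{'time_s': 6.517, 'tcp_pos': [0.593, -0.157, 0.182], 'eef_rot': [179.975, -0.312, 175.215], 'contact_force': [-0.75, 0.064, -0.533], 'gripper_width': 0.0, 'joints': [3.363, 16.836, -10.701, -0.078, -62.769, -98.113]}
in guard [-0.0382 -0.1675] 0.182
front tool shift [0.1443 0.3172]
paddle tool shift [-0.0035  0.0011]
```

View pics/top4.png

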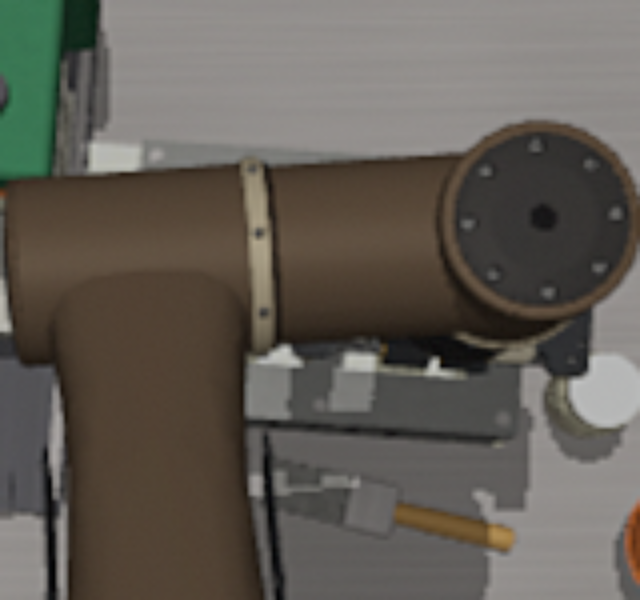

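View pics/scene4.png

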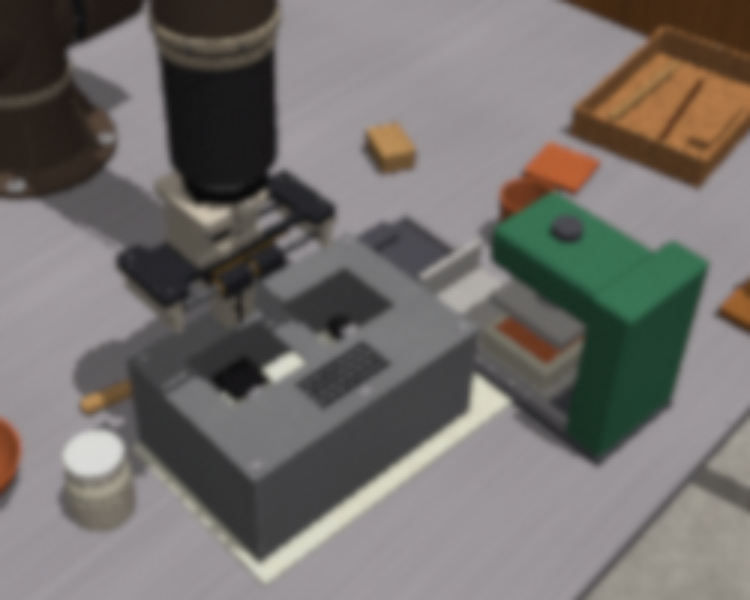

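```bash
python3 - <<'E'
from h import *
u,v=proj('scene',[.5934,-.1568,.182]);print(u,v,(u-200)*3,(v-115)*3)
E
```

```text
277.2089449508916 221.28267443135414 231.62683485267473 318.8480232940624
```

servo_tool(
  grip=[1,1,1,1],
  translation=[
    [0,0,0.015],
    [0,0,0.03],
    [0,0,0.035],
    [0,0,0.035],
  ],
  turn=[0,0,0,0],
)

```text
time_s: 6.95
tcp_pos: [0.5951, -0.1563, 0.1515]
eef_rot: [-180.0, -0.0, 175.4]
contact_force: [-0.7, 0.4, 0.3]
gripper_width: 0.0005
```

```bash
python3 st.py; python3 - <<'E'
from plant import capture
from h import *
for n in('scene',):
    im,D=capture(n)
    cv2.imwrite(f'pics/{n}5.png',cv2.resize(im[165:315,220:420],None,fx=4,fy=4))
u,v=proj('scene',[.595,-.157,.147]);print((u-220)*4,(v-165)*4)
E
```

```text
{'time_s': 6.95, 'tcp_pos': [0.595, -0.156, 0.151], 'eef_rot': [-179.986, -0.034, 175.356], 'contact_force': [-0.747, 0.414, 0.339], 'gripper_width': 0.001, 'joints': [3.457, 18.26, -13.005, 0.011, -58.769, -98.106]}
in guard [-0.0366 -0.1668] 0.1515
front tool shift [0.1451 0.3169]
paddle tool shift [-0.0019  0.0004]
232.5413221854999 260.92512641296344
```

View pics/scene5.png

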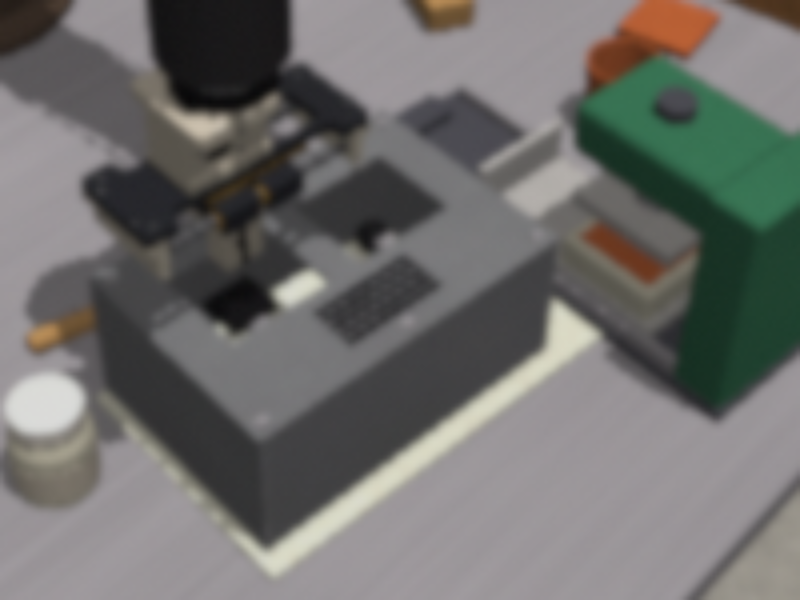

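```bash
python3 - <<'E'
from h import *
for off in(-.095,-.075,.075,.095):
  for h in(0.03,.05,.066,.08):
    u,v=proj('scene',[.595+.082*off,-.156+off,.1505+h]);print(off,h,round((u-220)*4),round((v-165)*4))
E
```

```text
-0.095 0.03 121 292
-0.095 0.05 118 271
-0.095 0.066 115 255
-0.095 0.08 113 240
-0.075 0.03 145 278
-0.075 0.05 142 257
-0.075 0.066 140 241
-0.075 0.08 138 226
0.075 0.03 312 180
0.075 0.05 312 160
0.075 0.066 311 143
0.075 0.08 311 129
0.095 0.03 333 168
0.095 0.05 333 148
0.095 0.066 332 131
0.095 0.08 332 117
```

servo_tool(
  grip=[1,1,1,1],
  translation=[
    [-0.001,0,0.01],
    [-0.002,0,0.02],
    [-0.002,0,0.03],
    [-0.002,0,0.035],
  ],
  turn=[0,0,0,0],
)

```text
time_s: 7.33
tcp_pos: [0.5963, -0.1566, 0.1147]
eef_rot: [180.0, -0.1, 175.3]
contact_force: [-0.2, 0.1, -0.3]
gripper_width: 0.0003
```

servo_tool(
  grip=[1,1,1],
  translation=[
    [0,0,0.003],
    [0,0,0.006],
    [0,0,0.009],
  ],
  turn=[0,0,0],
)

```text
time_s: 7.58
tcp_pos: [0.5971, -0.1568, 0.1074]
eef_rot: [-180.0, -0.0, 175.3]
contact_force: [-2.6, 1.2, 5.0]
gripper_width: 0.0002
```

servo_tool(
  grip=[1,1,1],
  translation=[
    [0,0,0.003],
    [0,0,0.006],
    [0,0,0.006],
  ],
  turn=[0,0,0],
)

```text
time_s: 7.83
tcp_pos: [0.5968, -0.1568, 0.1013]
eef_rot: [-180.0, -0.0, 175.3]
contact_force: [-1.8, 0.3, 0.9]
gripper_width: 0.0004
```

servo_tool(
  grip=[1,1],
  translation=[
    [0,0,0.002],
    [0,0,0.004],
  ],
  turn=[0,0],
)

```text
time_s: 8.0
tcp_pos: [0.597, -0.1568, 0.0978]
eef_rot: [-180.0, 0.0, 175.3]
contact_force: [-2.1, 0.4, 4.1]
gripper_width: 0.0006
```

servo_tool(
  grip=[1,1],
  translation=[
    [0,0,0.002],
    [0,0,0.003],
  ],
  turn=[0,0],
)

```text
time_s: 8.17
tcp_pos: [0.5971, -0.1568, 0.0944]
eef_rot: [-180.0, 0.0, 175.3]
contact_force: [-1.6, -0.7, 3.4]
gripper_width: 0.0005
```

servo_tool(
  grip=[1,1],
  translation=[
    [0,0,0.001],
    [0,0,0.002],
  ],
  turn=[0,0],
)

```text
time_s: 8.33
tcp_pos: [0.5973, -0.1569, 0.0932]
eef_rot: [-180.0, 0.0, 175.3]
contact_force: [-6.3, 1.7, 15.3]
gripper_width: 0.0004
```

servo_tool(
  grip=[1,1,1],
  translation=[
    [0,0,0.001],
    [0,0,0.001],
    [0,0,0.001],
  ],
  turn=[0,0,0],
)

```text
time_s: 8.58
tcp_pos: [0.5973, -0.1569, 0.0932]
eef_rot: [-180.0, 0.1, 175.4]
contact_force: [-7.6, 1.7, 14.5]
gripper_width: 0.0002
```

servo_tool(
  grip=[1,1,1],
  translation=[
    [0,0,0.001],
    [0,0,0.001],
    [0,0,0.001],
  ],
  turn=[0,0,0],
)

```text
time_s: 8.83
tcp_pos: [0.5974, -0.1569, 0.093]
eef_rot: [-180.0, 0.1, 175.4]
contact_force: [-8.8, 3.1, 20.5]
gripper_width: 0.0007
```

The TCP stalls at z = 93 mm with the force climbing to 20 N, so the lever is on its stop. I'll retract straight up and then clear the view.

servo_tool(
  grip=[1,1,1,1,1,1,1],
  translation=[
    [0,0,-0.01],
    [0,0,-0.03],
    [0,0,-0.05],
    [0,0,-0.075],
    [0,0,-0.1],
    [0,0,-0.13],
    [0,0,-0.135],
  ],
  turn=[0,0,0,0,0,0,0],
)

```text
time_s: 9.42
tcp_pos: [0.5997, -0.1572, 0.2311]
eef_rot: [-180.0, 0.5, 175.4]
contact_force: [1.5, -0.1, 0.9]
gripper_width: 0.0002
```

servo_tool(
  grip=[1,1,1,1,1,1,1,1,1,1],
  translation=[
    [0.013,-0.035,0],
    [0.026,-0.07,0],
    [0.039,-0.105,0],
    [0.052,-0.14,0],
    [0.065,-0.175,0],
    [0.078,-0.21,0],
    [0.091,-0.245,0],
    [0.104,-0.28,0],
    [0.117,-0.315,0],
    [0.12,-0.32,0],
  ],
  turn=[0,0,0,0,0,0,0,0,0,0],
)

```text
time_s: 10.25
tcp_pos: [0.4492, -0.4702, 0.2248]
eef_rot: [-180.0, -0.0, 175.1]
contact_force: [-0.4, 0.9, -0.3]
gripper_width: 0.0004
```

```bash
python3 st.py; python3 - <<'E'
from plant import capture
from h import *
from fit import plane
D0=np.load('top0.npy');C0=cloud('top',D0)
for n in('top','scene'):
    im,D=capture(n);C=cloud(n,D)
    if n=='top':
        k=np.zeros((400,640),bool);k[161:174,385:399]=1;k&=(im.max(2)<60)
        b=np.zeros((400,640),bool);b[158:165,346:354]=1;b&=(im.max(2)<60)
        for m in(k,b):print(m.sum(),'now z',np.nanmedian(C[...,2][m]),'before',np.nanmedian(C0[...,2][m]))
        p=np.array([.6442,.005]);t=-.0818
        R=np.array([[np.cos(t),-np.sin(t)],[np.sin(t),np.cos(t)]])
        G=(C[...,:2]-p)@R
        s=(np.abs(G[...,1]-.15)<.06)&(G[...,0]<-.02)&(G[...,0]>-.2)&(C[...,2]>.055)&(C[...,2]<.08)
        print('tab',np.percentile(G[...,0][s],[2,10,50,90,98]).round(3))
        # slope of paddle
        A=G[k];z=C[...,2][k];ok=np.isfinite(z);print('slope',np.polyfit(A[ok,0],z[ok],1)[0],'before',np.polyfit(((C0[...,:2]-p)@R)[k][:,0][np.isfinite(C0[...,2][k])],C0[...,2][k][np.isfinite(C0[...,2][k])],1)[0])
    cv2.imwrite(f'pics/{n}6.png',cv2.resize(im[55:225,255:455] if n=='top' else im[115:315,200:450],None,fx=3 if n=='scene' else 3.5,fy=3 if n=='scene' else 3.5))
E
```

```text
{'time_s': 10.25, 'tcp_pos': [0.449, -0.47, 0.225], 'eef_rot': [-179.965, -0.028, 175.126], 'contact_force': [-0.377, 0.862, -0.275], 'gripper_width': 0.0, 'joints': [-29.127, 18.295, -2.855, 0.046, -68.862, -65.763]}
in guard [-0.1564 -0.4916] 0.2248
front tool shift [0.0277 0.6415]
paddle tool shift [-0.1206  0.3256]
163 now z 0.09354056345990358 before 0.1088335171243704
42 now z 0.1088214148914246 before 0.10795237481593956
tab [-0.055 -0.055 -0.052 -0.048 -0.047]
slope 0.014064994540885589 before 0.009505415132565871
```

View pics/top6.png

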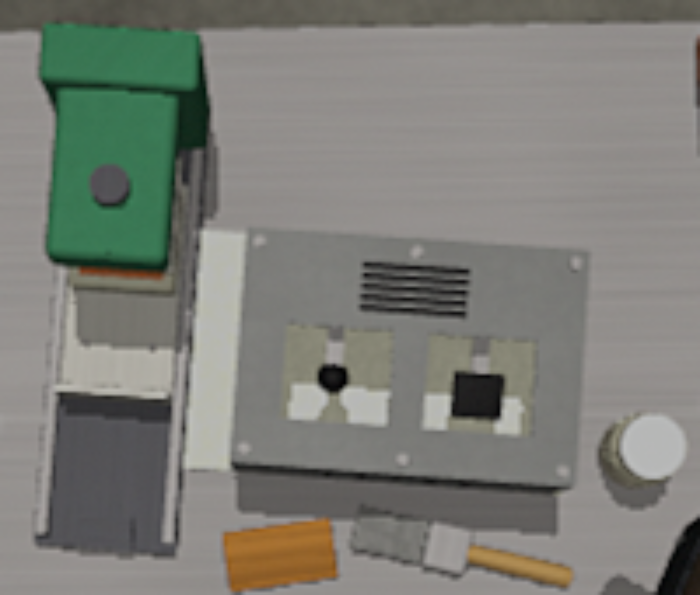

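View pics/scene6.png

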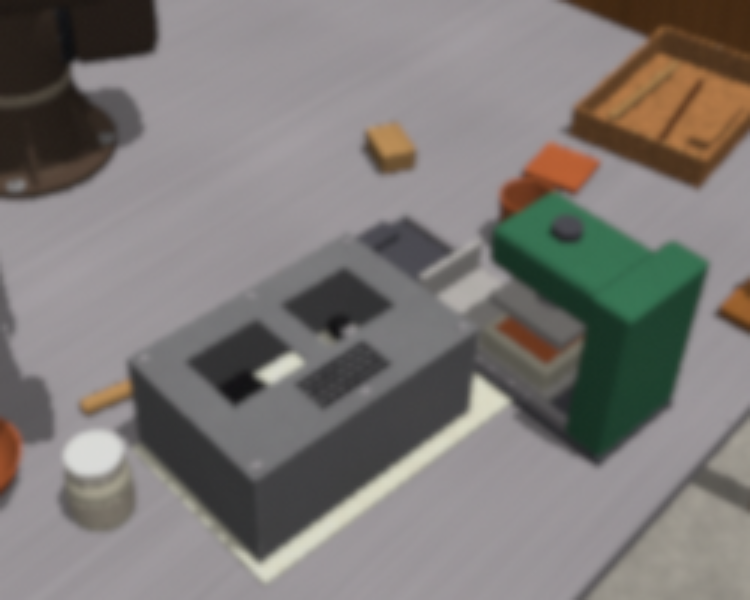

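```bash
python3 - <<'E'
from plant import capture
from h import *
Ds=[capture('top')[1] for _ in range(3)]
C=np.nanmean([cloud('top',d)[...,2] for d in Ds],0); C0=cloud('top',np.load('top0.npy'))[...,2]
for v in range(159,177): print(v,(1000*np.nanmedian(C[v,387:397])).round(1),(1000*np.nanmedian(C0[v,387:397])).round(1))
E
```

```text
159 48.0 52.0
160 50.0 53.4
161 90.0 107.3
162 97.0 110.8
163 95.7 110.4
164 94.8 109.9
165 94.5 108.8
166 94.9 108.0
167 95.9 106.8
168 93.6 108.7
169 92.5 108.4
170 92.1 107.9
171 92.3 109.7
172 91.3 108.7
173 89.1 109.2
174 89.0 105.4
175 4.8 5.6
176 5.7 4.9
```

The paddle now slopes about 0.2 rad (97 to 89 mm across 36 mm). It was almost flat before, so the lever is fully down.

```bash
python3 -c "
from plant import order
print(order.close_job())"
```

```text
the job is handed in; nothing more can be done
None
```

I pushed the carriage home, then pressed the paddle lever under the right window fully down. The job was handed in at about 10.5 s, with the arm clear and touching nothing.

- **Carriage:** I pushed it about 82 mm with closed fingers until it hit a hard stop (about 32 N after a steady 4 N). The tab face was at x = -55 mm in the guard frame. It was still there in the last picture, with the mould under the head.
- **Trip lever:** I pressed it until the fingers stalled at z = 93 mm, with the force rising from about 4 N to 20 N. In the last pictures the paddle centre had dropped from 109 to 93.5 mm. Its slope had gone from nearly flat to about 0.2 rad, so it was at its stop.
- **Lock lever and guard:** The lock ball's height did not change (108 mm before, 109 mm after, which is within the noise). I saw no sign of guard contact in the force readings.
- **Loose things:** The rib, brush and jar had not moved in the before-and-after top views. The cup, tile and block showed no change in the scene view, and the bowl was only partly in view at the end.

Two checks disagreed:
- **Camera offset:** The two cameras placed the guard about 5 mm apart. I went mostly by the top camera, which matched where the fingers met the tab to within 1 mm.
- **Slope fit:** My first straight-line fit to the paddle gave almost no slope (0.014 rad). Averaging three pictures row by row gave the 0.2 rad above.

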